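# Load, feed and screw down the handle blanks in the bench press

## Robot

A 7-joint arm with a two-finger parallel gripper is mounted at the origin on the work surface. World frame = base frame: x ahead of the robot, y to its left, z up, the work surface at z = 0. Lengths are in m, angles in rad, forces in N, time in s.
With the tool pointing down it reaches from about 0.425 to 0.825 m from the base axis. Payload 3.6 kg.
Tool frame: the origin (TCP) lies where the fingers leave the gripper's body, on its centre line; the fingertips stand 73 mm ahead of it and the grasp point (between the pads) lies 54 mm ahead of it; x points along the fingers, y is the direction in which the jaws open and shut, and the axes are right-handed (so a half turn about x gives the same grasp; the last joint's range is limited). The gripper opens to 85 mm and grips with 20 to 120 N. Pads are 22 mm wide; open, the fingers measure 114 mm over their backs; the gripper's body (76 mm by 85 mm) begins 54 mm behind the grasp point. The pads swing forward as they close: fully open they stand 13 mm farther back than shut.
Start: joints at [-1.23, 0.615, -0.013, 1.423, 0.008, 1.103, -0.04], TCP at [0.234, 0.607, 0.304] pointing down, gripper open.
Joint ranges: [-3.12, 3.12], [-0.3, 2.06], [-1.34, 1.32], [0.26, 2.42], [-1.36, 4.5], [0.01, 1.98], [-2.84, 2.84]. Speed limits (rad/s): [2.79, 2.79, 3.14, 3.14, 3.14, 3.14, 3.14].

## Interface

Orientations are given as a unit quaternion [x, y, z, w].
In Python, from station import arm, snapshot, camera_info, ticket gives the robot as it stands. Calls block until the motion is done:
- arm.movep(position, orientation): joint-space move of the TCP to a pose.
- arm.line_to(position, velocity=0.15, ori=None): straight line of the TCP; ori=None keeps the orientation; velocity is the mean speed in m/s.
- arm.move_j(angles): joint-space move.
- arm.move_gripper(opening, effort=None): opening from 0.0 (shut) to 1.0 (fully open); effort is the grip in N (None keeps the last); returns when the fingers have stopped.
- arm.pause(seconds).
- arm.ik(position, orientation): joint angles nearest the present ones, or None.
- snapshot(name): name is "scene" or "top"; returns the picture (400x640x3 uint8, blue, green, red); there is no depth.
- camera_info(name): a dict with "fx", "fy", "cx", "cy" (pixels), "R" (3x3) and "t" (3): a world point X has camera coordinates R X + t. Camera axes: x right, y down, z forward; pixel columns grow to the right and rows downward; lengths in m; the calibration is good to about 2 mm. A picture is of the moment at which its call begins. camera_info takes no time and is no camera call.
A pose or a line that the arm cannot do raises arm.MotionError and nothing moves.
- ticket.finish_job(): hands the job in, once; it reports no verdict.
Readings, each from a call of its own:
- arm.read_time(): time.
- arm.read_joint_positions(): joint angles.
- arm.read_dq(): joint speeds.
- arm.read_effort(): joint torques, N m.
- arm.read_tool_pos(): TCP position.
- arm.read_eef_rot(): TCP orientation.
- arm.read_ft_force(): force on the tool from outside, world axes, zero at the start.
- arm.read_wrist_torque(): the same for the moment, N m.
- arm.read_opening(): opening from 0.0 (shut) to 1.0 (fully open).
Only numpy, scipy, OpenCV 4.12 (cv2) and the standard library are available. Lean on these libraries where they do the work, as an engineer would, in place of code of your own. Each camera call takes 0.05 s, during which the arm holds its last target. There are 200 camera calls.

## Task

Lay every dark handle blank flat in the plywood sled, side by side and not on one another, then with the held push stick (never the hand itself) slide the sled along the fence, keeping it against the fence, until it is fully up to the end stop under the press. Then fit the ratchet wrench over the press screw and swing it back and forth, without lifting it off, until the screw is tight. Lay the push stick and the wrench back on the green mat, and leave everything else on the bench where it is.

Things in the scene. Friction and masses are not known exactly. Their poses are not given: they have to be found in the camera images.
- press: Grey bench screw press with fence and end stop, one fixed piece. Origin on the bench right under the vertical screw axis. The sled is fed from -y to +y of the press. Bridge over the sled's path: beam 60 wide in y, z 72 to 92, on legs at x=-104..-86 and x=79..97. Two steel posts 12 thick at x=-62 and x=62 (y=0), up to z=135, let the wrench handle swing only 65 degrees either way from -y (or +y).
- fence (a point): Middle of the fence's top edge on its guiding face. The fence is a straight aluminium bar along the press's y from y=-315 to +85, 25 high; its guiding face is at x=+60 of the press and the sled runs on its -x side (towards the robot).
- stop (a point): Foot of the end stop's face, at y=+75 of the press; the stop is 25 high and 138 wide.
- platen: Steel pressure plate under the bridge, 100 (x) by 130 (y) by 12. Origin at the centre of its underside, 46 above the bench with the screw fully up, 32.5 when tight.
- screw_head (a point): Screw head on the bridge: this point is on the screw axis at the top of a flat shoulder disc 60 across, 102 above the bench. Above it a wheel of 12 teeth, 38 across and 14 high, then a smooth cone (39 across at 16 above this point, 18 across at 26 above), which guides the wrench ring and opens its pawl.
- screw (a joint): Angle of the press screw in rad: grows when turned clockwise seen from above (tightening), from 0 (fully up) to its hard stop at 4.5 (tight); starts at 0 to 1. Stays where it is left (friction 0.25 N m). Lowers the platen 3 mm per rad. At the stop the platen just meets the blanks in the sled.
- wrench: Steel ring ratchet wrench, 0.37 kg. Origin under the ring's centre; handle along -x from 45 to 205, 18 wide, 16 high. Ring 42 inside, 54 outside, 18 high. Its pawl (30 degrees a tooth) drives when turned clockwise from above (z up) and slips freely the other way. Lower it level over the screw head, centred within 8 mm: seated with its underside on the shoulder. Hold the handle or it tips.
- wrench_grip (a point): Good place to grip the wrench: on the handle, 115 along -x from the ring's centre, 8 above the underside.
- sled: Loose plywood tray, 120 (x) by 150 (y), 0.45 kg, origin under its centre. Floor 8 thick; walls 4 thick, 20 high from the bench. At the rear (-y) two prongs 16 long, 20 high leave a notch 24 wide centred at x=-20, open behind and above, its bottom the rear wall at y=-75. Fully home its origin is at x=0, y=0 of the press. Room for four blanks, two by two, long side along the sled's y.
- stick: Wooden push stick, straight bar 240 long (x), 16 wide, 18 high, with an 8 mm higher grip at the rear, x=-120 to -60; 70 g. Origin under its middle.
- stick_tip (a point): Front end of the push stick, x=+120, mid-height (9).
- blank1: Dark hardwood handle blank, 56 (x) by 24 by 24, about 45 g, origin at its centre. May be absent.
- blank2: Dark hardwood handle blank, 56 (x) by 24 by 24, about 45 g, origin at its centre. May be absent.
- blank3: Dark hardwood handle blank, 56 (x) by 24 by 24, about 45 g, origin at its centre. May be absent.
- blank4: Dark hardwood handle blank, 56 (x) by 24 by 24, about 45 g, origin at its centre. May be absent.
- mat: Green cutting mat fixed to the bench, 270 (x) by 200 (y), 3 thick, origin at its centre on the bench. Push stick and wrench lie on it.
- spool_a: Thread spool 34 across, 35 high, origin under its centre. Leave alone.
- tape: Roll of green tape, 68 across, 24 high, origin under its centre. Leave alone.
- setup_block: Dark steel block with three round dark marks (holes) on top, 50 by 76 by 25, origin under its centre. Leave alone.

How it is judged:
By the outcome, as a careful person would: the job done as asked, in the order asked, and still so for the second after the job is handed in, with the robot touching nothing.
Of blank1, blank2, blank3, blank4 only 2 to 4 are there at a start; the rules pass over those that are not, and their reading is None.
At some moment in a run one of blank1, blank2, blank3, blank4 may be knocked a few centimetres aside while the robot is not near it.
It also fails if it takes over 210 s, if anything falls off the work surface, if the arm or the gripper's body presses on something with over 40 N, if the wrist force passes 120 N, or if a joint passes its speed limit or range.

## Working session

There is one attempt and no reset: what is moved stays moved. The work goes in short steps, each a Python script; the robot and the scene stay as the last script left them, time stands still between calls to the robot, and variables do not carry over. Pictures are saved under pics/ and viewed, about 12 in all and at most 16, crops included, and the job is handed in when it is done.

```bash
ls; mkdir -p pics; python3 - <<'E'
from station import arm, snapshot, camera_info
import cv2, numpy as np
np.set_printoptions(precision=4,suppress=True)
for n in ("scene","top"):
    im=snapshot(n); cv2.imwrite(f"pics/{n}0.png",im)
    c=camera_info(n); print(n,c["fx"],c["fy"],c["cx"],c["cy"]); print(np.array(c["R"]),c["t"])
print(arm.read_time(),arm.read_tool_pos(),arm.read_eef_rot())
E
```

```text
pics
scene 407.15623555420143 407.15623555420143 317.62195655129244 200.91560013434847
[[ 0.804   0.5946  0.0017]
 [ 0.3728 -0.5019 -0.7805]
 [-0.4632  0.6281 -0.6252]] [-0.4433 -0.1249  1.2381]
top 441.3501315898286 441.3501315898286 322.55684628929464 210.48628126729494
[[-0.0279 -0.9995 -0.0132]
 [-0.9967  0.0289 -0.0762]
 [ 0.0766  0.011  -0.997 ]] [0.0528 0.5394 1.2524]
0.1 [0.2335 0.606  0.3029] [ 0.1285  0.6953 -0.1301  0.695 ]
```

View pics/top0.png

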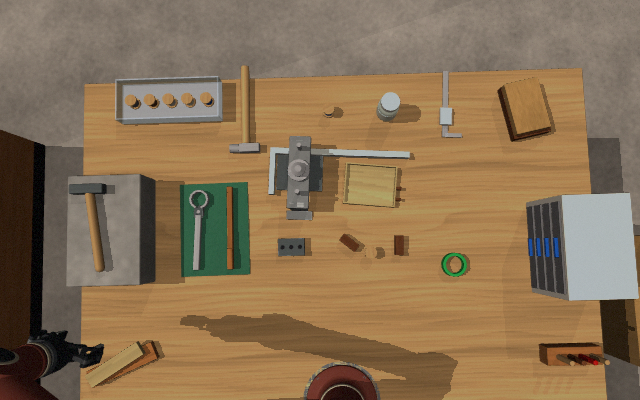

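View pics/scene0.png

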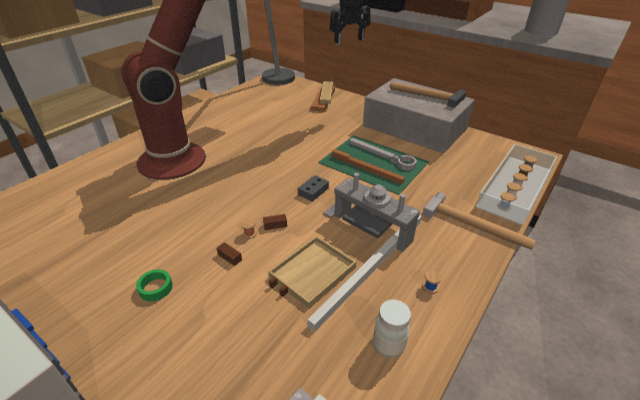

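The top view shows the press at (298,170), the sled at (372,186), blanks at (350,242) and (400,245), and the wrench and stick on the mat at (198,230) and (230,228). The spool at (375,252) sits between the blanks. I'll enlarge for measuring.

```bash
python3 - <<'E'
import cv2
im=cv2.imread("pics/top0.png")
def crop(n,x0,y0,x1,y1,k):
    c=cv2.resize(im[y0:y1,x0:x1],None,fx=k,fy=k,interpolation=cv2.INTER_CUBIC)
    for x in range((x0//10+1)*10,x1,10):
        cv2.line(c,((x-x0)*k,0),((x-x0)*k,8 if x%50 else 18),(255,255,255),1)
        if x%20==0: cv2.putText(c,str(x),((x-x0)*k-12,28),0,.4,(255,255,255),1)
    for y in range((y0//10+1)*10,y1,10):
        cv2.line(c,(0,(y-y0)*k),(8,(y-y0)*k),(255,255,255),1); cv2.putText(c,str(y),(10,(y-y0)*k+4),0,.4,(255,255,255),1)
    cv2.imwrite(n,c)
crop("pics/c1.png",260,128,420,263,5) 
crop("pics/c2.png",172,175,312,283,5)
E
```

```text
(no output)
```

View pics/c1.png

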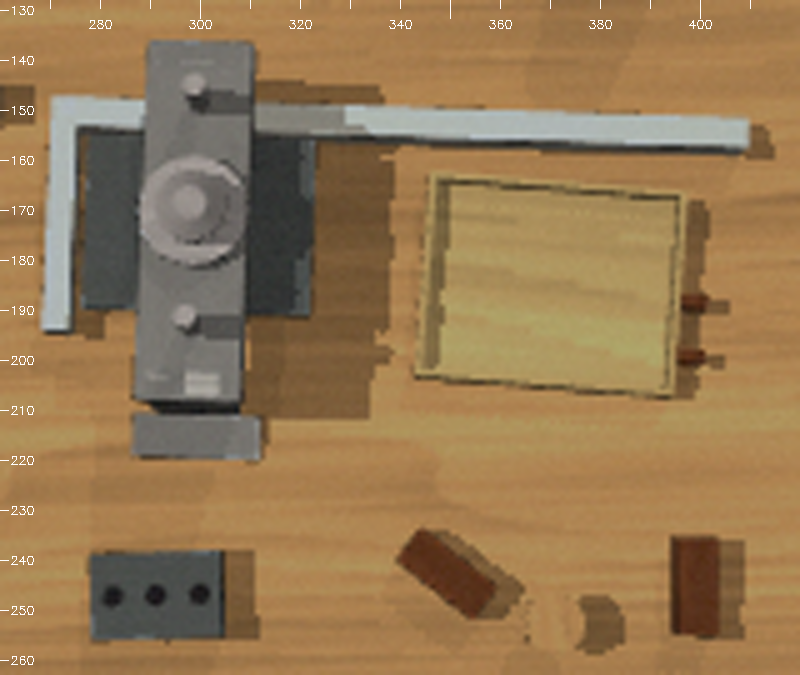

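View pics/c2.png

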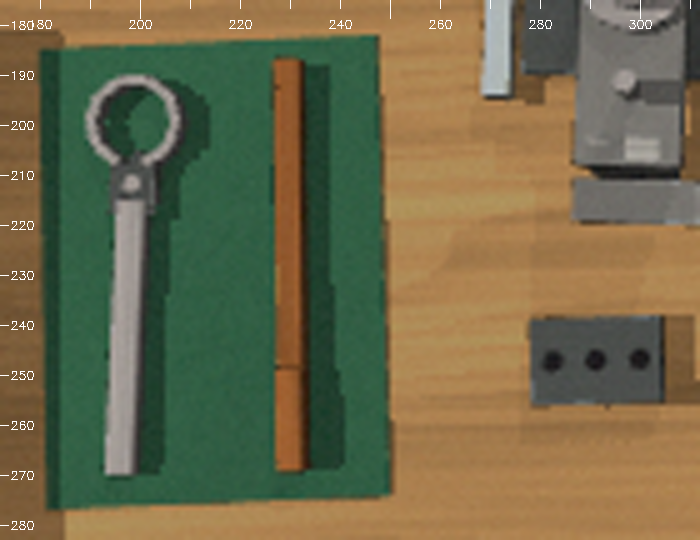

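```bash
cat > h.py <<'E'
import numpy as np, cv2
from scipy.optimize import least_squares
from scipy.spatial.transform import Rotation as Ro
from station import arm, snapshot, camera_info
np.set_printoptions(precision=4,suppress=True)
def proj(X,n="top"):
    c=camera_info(n); p=np.atleast_2d(X)@np.array(c["R"]).T+np.array(c["t"])
    return np.c_[c["fx"]*p[:,0]/p[:,2]+c["cx"],c["fy"]*p[:,1]/p[:,2]+c["cy"]]
def world(pose,pts):  # pose x,y,yaw ; pts local xyz
    pts=np.atleast_2d(np.array(pts,float)); c,s=np.cos(pose[2]),np.sin(pose[2])
    return np.c_[pose[0]+c*pts[:,0]-s*pts[:,1],pose[1]+s*pts[:,0]+c*pts[:,1],pts[:,2]]
def fit(pts,pix,g=(.6,0,0),n="top"):
    r=least_squares(lambda q:(proj(world(q,pts),n)-pix).ravel(),g,x_scale=[.1,.1,1])
    return r.x,np.abs(r.fun).max()
def quat(yaw):  # tool down, jaw axis (tool y) along world angle yaw
    x=np.array([0,0,-1.]);y=np.array([np.cos(yaw),np.sin(yaw),0]);z=np.cross(x,y)
    return Ro.from_matrix(np.c_[x,y,z]).as_quat()
def best(yaw):  # equivalent jaw yaw nearest to present
    R=Ro.from_quat(arm.read_eef_rot()).as_matrix(); y=np.arctan2(R[1,1],R[0,1])
    return y+(yaw-y+np.pi/2)%np.pi-np.pi/2
E
cat > est0.py <<'E'
from h import *
mm=lambda a:np.array(a,float)/1000
press=fit(mm([[60,75,25],[60,-315,25],[62,0,135],[-62,0,135],[0,0,128]]),np.array([[275.2,153.4],[409.6,157.6],[299,144.6],[297.2,191.2],[297.6,168.4]]))
sled=fit(mm([[60,75,20],[60,-75,20],[-60,75,20],[-60,-75,20]]),np.array([[346.4,163],[396.8,166.6],[343,203.6],[395.4,207.6]]))
b1=fit(mm([[28,12,24],[28,-12,24],[-28,12,24],[-28,-12,24]]),np.array([[339.4,239.4],[345,234],[354.6,251.6],[359.4,244.4]]),(.45,0,.9))
b2=fit(mm([[28,12,24],[28,-12,24],[-28,12,24],[-28,-12,24]]),np.array([[395.4,235.4],[403.8,235.4],[395.4,255.2],[403.8,255.2]]),(.45,-.1,0))
wr=fit(mm([[0,0,21],[-205,0,19]]),np.array([[199,199.6],[195.9,270]]),(.5,.3,0))
st=fit(mm([[120,0,21],[-120,0,29]]),np.array([[229.4,186.8],[229.9,269]]),(.5,.3,0))
E
python3 - <<'E'
from est0 import *
for k in "press sled b1 b2 wr st".split(): print(k,globals()[k])
def tr(p,y,z=.1):
    a=arm.ik([p[0],p[1],z],quat(y)); return None if a is None else np.array(a)
W=lambda p,l:world(p,[mm(l)])[0]
P=press[0]
for nm,p,y in [("b1",b1[0],b1[0][2]+np.pi/2),("b2",b2[0],b2[0][2]+np.pi/2),("sled-",W(sled[0],[-22,-34,0]),sled[0][2]),("sled+",W(sled[0],[22,34,0]),sled[0][2]),
  ("st",W(st[0],[-75,0,0]),st[0][2]+np.pi/2),("stpush0",W(P,[-20,-470,0]),P[2]),("stpush1",W(P,[-20,-270,0]),P[2]),("wr",W(wr[0],[-115,0,0]),wr[0][2]+np.pi/2)]:
    print(nm,p[:2],np.hypot(*p[:2]),tr(p,y),tr(p,y+np.pi))
for s in (-1,1):
  for a in (-60,-30,0,30,60):
    t=s*np.pi/2+np.radians(a); p=W(P,[125*np.cos(t),125*np.sin(t),0])
    print(s,a,p[:2],tr(p,P[2]+t+np.pi/2,.17),tr(p,P[2]+t-np.pi/2,.17))
E
```

```text
press (array([ 0.6467,  0.0987, -0.0626]), np.float64(0.3729048861304136))
sled (array([ 0.6103, -0.103 , -0.1003]), np.float64(0.72128537527243))
b1 (array([ 0.4468, -0.0373,  0.8835]), np.float64(0.981526290127789))
b2 (array([ 0.4345, -0.1797, -0.0391]), np.float64(0.10910092218591672))
wr (array([ 0.5837,  0.3949, -0.0532]), np.float64(0.36150463768618124))
st (array([0.4991, 0.3058, 0.002 ]), np.float64(0.5751804297332797))
b1 [ 0.4468 -0.0373] 0.4483926351924548 [ 0.1981  0.6735 -0.2402  2.1759  0.4616  0.3397  2.0246] [-0.0858  0.6712  0.1779  2.1843 -0.3653  0.3132 -0.2843]
b2 [ 0.4345 -0.1797] 0.47014458281082827 [ 0.4291  0.6804 -0.1237  2.1199  0.2262  0.3534  1.6518] [ 0.2168  0.6872  0.192   2.1263 -0.3532  0.3575 -0.9114]
sled- [ 0.585  -0.1347] 0.6003418233612685 [ 0.0472  0.8055  0.2357  1.7605 -0.2981  0.6106  0.3583] [ 0.4668  0.8382 -0.4633  1.7462  0.5495  0.6896  2.7443]
sled+ [ 0.6356 -0.0714] 0.6396293410506181 [-0.0856  0.8535  0.284   1.6416 -0.336   0.6949  0.2658] [ 0.3424  0.8809 -0.4658  1.6262  0.5256  0.7622  2.6769]
st [0.4241 0.3057] 0.522811181854833
[... 1276 characters left out ...]
.3397 -1.5899]
1 -60 [0.7586 0.1543] [-0.1417  0.9506 -0.2028  1.113   0.1855  1.0949  1.6854] [-0.4479  0.9933  0.5263  1.128  -0.4824  1.1366 -1.0338]
1 -30 [0.7158 0.2028] [-0.1428  0.9144 -0.3494  1.2311  0.3182  1.049   2.0311] [-0.4798  0.9188  0.3755  1.2462 -0.345   1.0387 -0.6509]
1 0 [0.6545 0.2234] [-0.1117  0.8566 -0.4799  1.4178  0.4356  0.9732  2.3827] [-0.4994  0.8257  0.2628  1.4333 -0.2434  0.9146 -0.2312]
1 30 [0.5911 0.2106] [-0.0293  0.8    -0.611   1.6224  0.5538  0.8986  2.7517] [-0.4734  0.7304  0.1631  1.6382 -0.1538  0.7856  0.2187]
1 60 [0.5426 0.1678] [-0.9458  0.9482  1.1312  1.8297 -0.9969  1.0661 -1.5685] [-0.3797  0.6527  0.0648  1.8122 -0.0626  0.6787  0.7052]
```

```bash
cat >> h.py <<'E'
def unproj(u,v,z,n="top"):
    c=camera_info(n);R=np.array(c["R"]);C=-R.T@np.array(c["t"])
    d=R.T@np.array([(u-c["cx"])/c["fx"],(v-c["cy"])/c["fy"],1]); return C+d*(z-C[2])/d[2]
def blanks(im,zt=.022,roi=(300,140,470,300)):  # reddish dark-brown blobs of blank size: x,y,yaw
    x0,y0,x1,y1=roi; c=im[y0:y1,x0:x1].astype(int); b,g,r=c[...,0],c[...,1],c[...,2]
    m=((r>1.7*g)&(r<140)&(r>45)).astype(np.uint8); n,l,s,ce=cv2.connectedComponentsWithStats(m); out=[]
    for i in range(1,n):
        if s[i,4]<90: continue
        v,u=np.nonzero(l==i); W=np.array([unproj(a+x0,q+y0,zt)[:2] for a,q in zip(u,v)])
        w,V=np.linalg.eigh(np.cov(W.T)); out.append([*W.mean(0),np.arctan2(V[1,1],V[0,1])%np.pi,s[i,4]])
    return np.array(out)
def go(x,y,z,yaw): arm.movep([x,y,z],quat(yaw))
E
python3 - <<'E'
from est0 import *
im=snapshot("top"); print(blanks(im)); print(im[242,350],im[245,400],im[188,398],im[230,229])
E
```

```text
[[  0.447   -0.0356   0.8689 139.    ]
 [  0.4353  -0.1771   3.1017 148.    ]]
[20 48 86] [25 49 88] [32 53 94] [ 46  87 144]
```

```bash
cat >> h.py <<'E'
def pick(b,z=.075,op=.7,eff=40):
    y=best(b[2]+np.pi/2); go(b[0],b[1],.16,y); arm.move_gripper(op,40)
    arm.line_to([b[0],b[1],z],.12); f=arm.read_ft_force(); arm.move_gripper(0,eff)
    print("open",arm.read_opening(),"ft",f,arm.read_ft_force()); arm.line_to([b[0],b[1],.16],.15); print("lift",arm.read_opening(),arm.read_time())
def place(sled,l,z,rel=.4):
    p=world(sled,[[l[0],l[1],0]])[0]; y=best(sled[2]); go(p[0],p[1],.16,y); arm.line_to([p[0],p[1],z],.1)
    print("ft",arm.read_ft_force()); arm.move_gripper(rel); arm.line_to([p[0],p[1],.16],.15); print("t",arm.read_time())
E
python3 - <<'E'
from est0 import *
im=snapshot("top"); b=blanks(im); print(b)
pick(b[np.argmax(b[:,1])]); 
print(arm.read_tool_pos())
cv2.imwrite("pics/s1.png",snapshot("scene")[100:330,130:450])
E
python3 -c "
import cv2;cv2.imwrite('pics/s1b.png',cv2.resize(cv2.imread('pics/s1.png'),None,fx=2.4,fy=2.4))"
```

```text
[[  0.4465  -0.0359   0.8735 140.    ]
 [  0.4353  -0.1772   3.1225 151.    ]]
open 0.2739017124818667 ft [-0.491  -0.3821  1.0164] [-0.3684 -0.2196  6.5386]
lift 0.271868129461468 5.0333
[ 0.446  -0.0361  0.1595]
```

View pics/s1b.png

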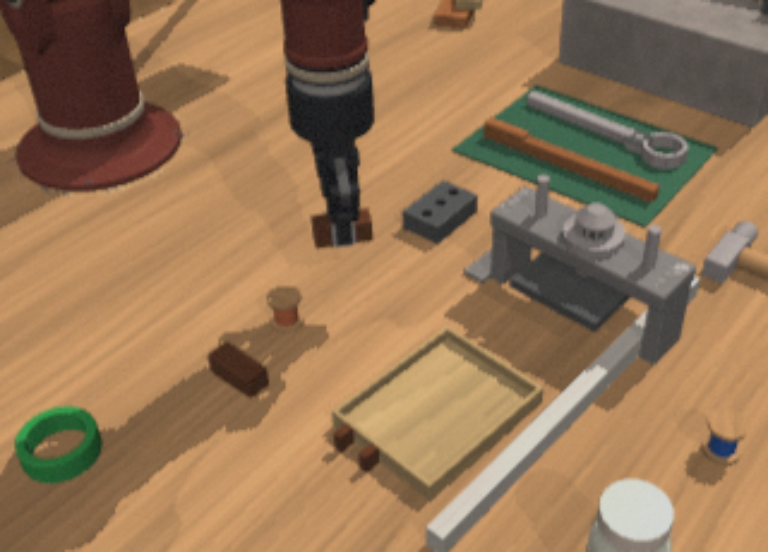

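The blank is held level, with the tips flush with its underside. Next is placing it, then the second blank.

```bash
python3 - <<'E'
from est0 import *
S=sled[0]
place(S,(.022,.034),.085)
arm.move_gripper(.7)
go(.5,-.02,.25,best(S[2]))
im=snapshot("top"); b=blanks(im); print(b)
c=[q for q in b if q[0]<.5]
if c: pick(c[0],z=.0765)
place(S,(-.022,-.034),.087)
go(.45,.25,.25,best(S[2]))
im=snapshot("top"); print(blanks(im)); cv2.imwrite("pics/t2.png",cv2.resize(im[130:270,180:420],None,fx=3.3,fy=3.3,interpolation=cv2.INTER_CUBIC))
print(arm.read_time())
E
```

```text
ft [0.6601 1.1074 0.048 ]
t 7.6917Traceback (most recent call last):
  File "<stdin>", line 6, in <module>
  File "h.py", line 29, in blanks
    v,u=np.nonzero(l==i); W=np.array([unproj(a+x0,q+y0,zt)[:2] for a,q in zip(u,v)])
                                      ~~~~~~^^^^^^^^^^^^^^
  File "h.py", line 22, in unproj
    c=camera_info(n);R=np.array(c["R"]);C=-R.T@np.array(c["t"])
ValueError: time passes only in moves, steps and waits
```

```bash
sed -i 's/^from station import arm, snapshot, camera_info/from station import arm, snapshot, camera_info as _ci\nfrom functools import lru_cache\ncamera_info=lru_cache(None)(_ci)/; s/if s\[i,4\]<90: continue/if not 90<s[i,4]<260: continue/' h.py
python3 - <<'E'
from est0 import *
S=sled[0]
go(.5,.2,.25,best(S[2]))
im=snapshot("top"); b=blanks(im); print(b)
c=[q for q in b if q[0]<.5]
if c: pick(c[0],z=.0765)
if c: place(S,(-.022,-.034),.087)
go(.45,.25,.25,best(S[2]))
im=snapshot("top"); print(blanks(im)); cv2.imwrite("pics/t2.png",cv2.resize(im[130:270,180:420],None,fx=3.3,fy=3.3,interpolation=cv2.INTER_CUBIC))
print(arm.read_time())
E
```

```text
[[  0.6365  -0.0711   1.4665 141.    ]
 [  0.4369  -0.1787   3.1176 112.    ]]
open 0.2705082075347704 ft [-1.221   0.2068  0.2952] [-0.7362  0.6851  6.2353]
lift 0.2736389012054464 13.4167
ft [-0.6339  0.5342 -0.2782]
t 16.1583
[[  0.6364  -0.0705   1.468  141.    ]
 [  0.586   -0.1371   1.477  143.    ]]
17.75
```

View pics/t2.png

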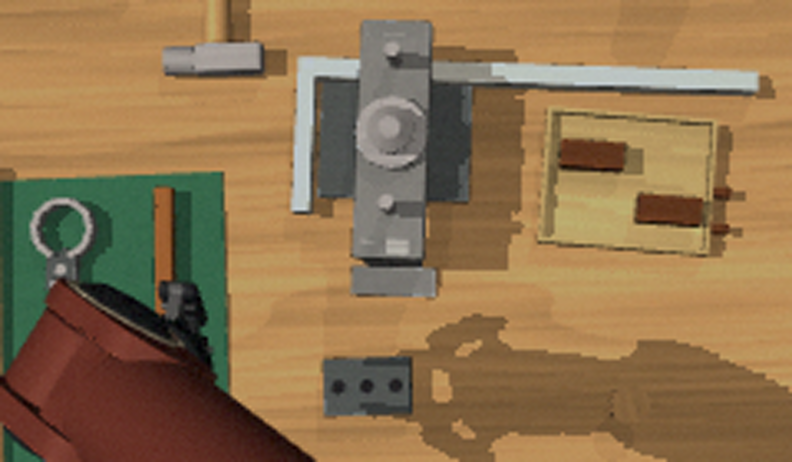

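Both blanks lie flat in the sled, at about (593,155) and (670,209) in the crop. Next is the push stick.

```bash
python3 - <<'E'
from est0 import *
T=st[0]; y=T[2]-np.pi/2; g=W=world(T,[[-.082,0,0]])[0]
P=press[0]
go(g[0],g[1],.16,y); arm.move_gripper(.6)
arm.line_to([g[0],g[1],.080],.12); arm.move_gripper(0,80); print(arm.read_opening(),arm.read_ft_force())
arm.line_to([g[0],g[1],.25],.15)
a=arm.read_opening(); go(.5,-.15,.25,P[2])
im=snapshot("top"); print(a,blanks(im),arm.read_time())
cv2.imwrite("pics/t3.png",cv2.resize(im[130:270,250:450],None,fx=2.4,fy=2.4))
s=snapshot("scene"); cv2.imwrite("pics/t3.png",np.vstack([cv2.resize(im[130:330,250:490],(480,400)),s[150:350,80:560]]))
# stage beside sled: stick axis at press x=-.115, tip at press y=-.145
p=world(P,[[-.115,-.145-.202,0]])[0]; go(p[0],p[1],.15,P[2]); arm.line_to([p[0],p[1],.079],.1); print(arm.read_ft_force(),arm.read_time())
im=snapshot("top"); cv2.imwrite("pics/t4.png",cv2.resize(im[130:270,250:450],None,fx=4,fy=4,interpolation=cv2.INTER_CUBIC))
E
```

```text
0.1641436533142851 [-1.1917  0.8723  5.5091]
0.16275364092809838 [[  0.6366  -0.0713   1.455  140.    ]
 [  0.586   -0.1376   1.4724 141.    ]] 25.1417
[ 0.1473  0.18   -1.0793] 26.65
```

View pics/t4.png

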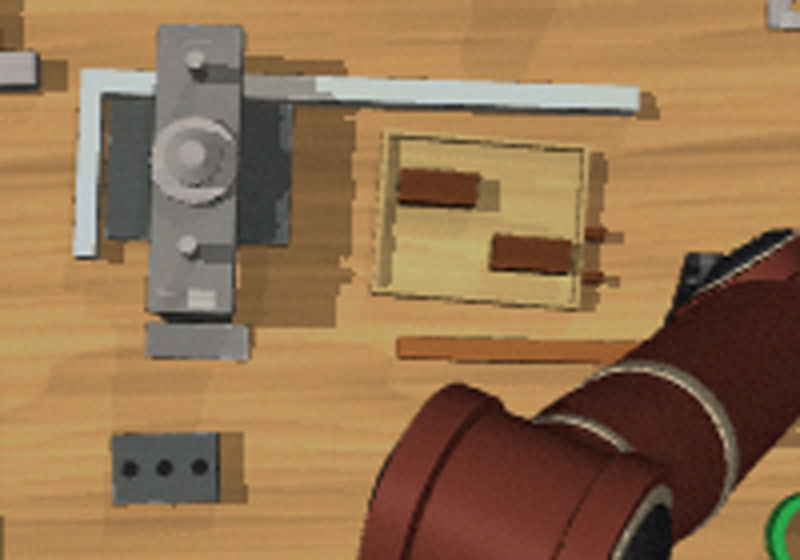

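The stick lies level beside the sled, tip at about (398,348) in the crop, parallel to the fence. I'll nudge the sled onto the fence with force monitoring.

```bash
python3 - <<'E'
from est0 import *
P=press[0]; ux=np.array([np.cos(P[2]),np.sin(P[2])])
y0=-.347
for x in [-.100,-.092]+list(np.arange(-.088,-.058,.002)):
    p=world(P,[[x,y0,0]])[0]; arm.line_to([p[0],p[1],.079],.04)
    f=arm.read_ft_force()[:2]@ux; print(round(x,3),round(f,2),end="; ")
    if f<-7: break
im=snapshot("top"); cv2.imwrite("pics/t5.png",cv2.resize(im[130:270,250:450],None,fx=4,fy=4,interpolation=cv2.INTER_CUBIC)); print(arm.read_time())
E
```

```text
-0.1 0.29; -0.092 -0.22; -0.088 -0.66; -0.086 -0.96; -0.084 -1.88; -0.082 -1.27; -0.08 -2.28; -0.078 -2.5; -0.076 -2.41; -0.074 -2.04; -0.072 -2.6; -0.07 -1.47; -0.068 -1.81; -0.066 -2.44; -0.064 -6.04; -0.062 -7.28; 31.125
```

View pics/t5.png

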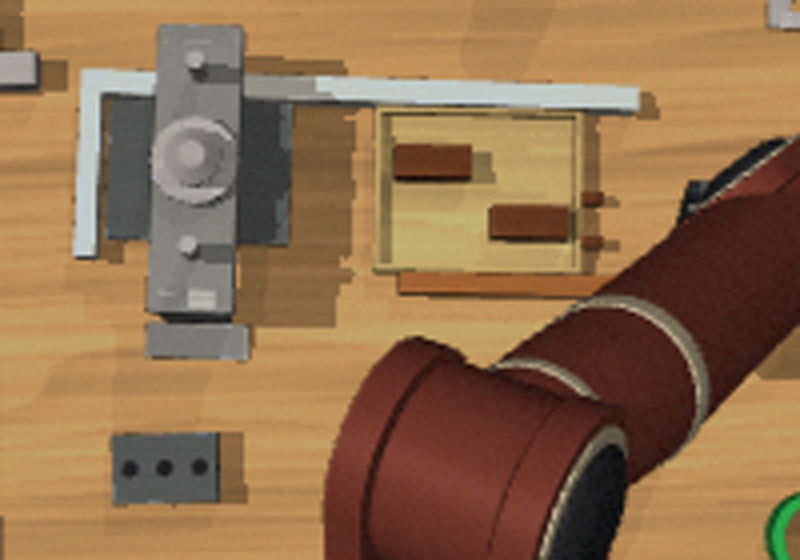

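The sled now sits flush on the fence. I'll back off and stage the tip behind the notch, whose prongs are at (592,199) and (592,242) in the crop.

```bash
python3 - <<'E'
from est0 import *
P=press[0]
inv=lambda w:np.array([[np.cos(P[2]),np.sin(P[2])],[-np.sin(P[2]),np.cos(P[2])]])@(w[:2]-P[:2])
px=lambda u,v,z=.02: inv(unproj(u/4+250,v/4+130,z))
print("notch",px(592,220.5),"rearwall",px(584,190),"tip",px(398,285,.02),"sled corners",px(378,109),px(584,113),px(375,271),px(580,272))
for l in [(-.085,-.347),(-.085,-.53),(-.017,-.53)]:
    p=world(P,[[*l,0]])[0]; arm.line_to([p[0],p[1],.079],.12)
im=snapshot("top"); cv2.imwrite("pics/t6.png",cv2.resize(im[140:240,330:500],None,fx=4.7,fy=4.7,interpolation=cv2.INTER_CUBIC)); print(arm.read_time(),arm.read_tool_pos(),arm.read_ft_force())
E
```

```text
notch [-0.0211 -0.2834] rearwall [ 0.001  -0.2771] tip [-0.0726 -0.1446] sled corners [ 0.0556 -0.1262] [ 0.0574 -0.2759] [-0.063  -0.1277] [-0.0588 -0.2756]
33.9083 [ 0.5953 -0.4295  0.0789] [ 0.0553 -0.6401 -0.1449]
```

View pics/t6.png

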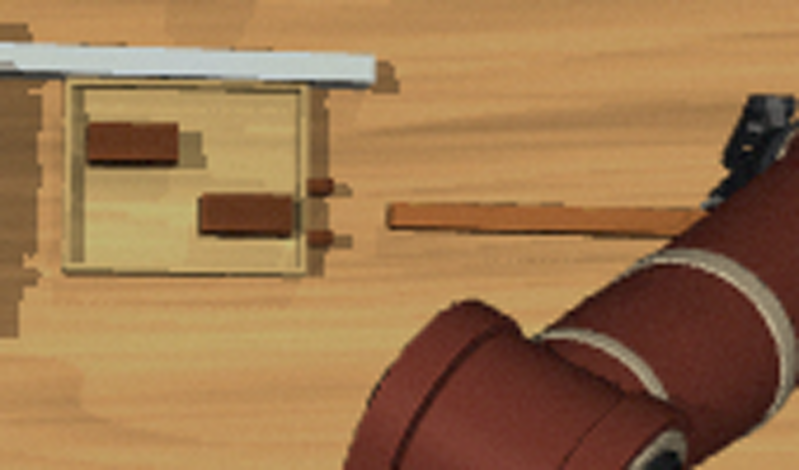

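```bash
python3 - <<'E'
from est0 import *
P=press[0]; ux=np.array([np.cos(P[2]),np.sin(P[2])]); uy=np.array([-ux[1],ux[0]])
for y in [-.505,-.49,-.482]+list(np.arange(-.475,-.29,.012))+list(np.arange(-.289,-.262,.002)):
    p=world(P,[[-.016,y,0]])[0]; arm.line_to([p[0],p[1],.079],.05)
    f=arm.read_ft_force()[:2]; fx,fy=f@ux,f@uy; print(round(y,3),round(fx,1),round(fy,1),end="; ")
    if fy<-10 or abs(fx)>12: break
s=snapshot("top");t=snapshot("scene"); cv2.imwrite("pics/t7.png",np.vstack([cv2.resize(s[130:250,250:450],(800,480),interpolation=cv2.INTER_CUBIC)])); cv2.imwrite("pics/s7.png",cv2.resize(t[150:320,200:450],(750,510),interpolation=cv2.INTER_CUBIC)); print(arm.read_time())
E
```

```text
-0.505 0.7 -1.0; -0.49 -0.5 -1.0; -0.482 -0.1 0.4; -0.475 0.6 0.1; -0.463 -0.8 0.1; -0.451 -0.1 0.1; -0.439 -0.5 -1.2; -0.427 -0.2 -1.4; -0.415 0.2 0.1; -0.403 0.3 -0.7; -0.391 0.5 0.2; -0.379 0.7 -0.2; -0.367 0.1 -0.4; -0.355 -0.0 -0.9; -0.343 -0.2 -0.4; -0.331 0.7 0.2; -0.319 -0.4 -0.1; -0.307 -0.1 -0.3; -0.295 0.1 0.2; -0.289 0.4 -0.5; -0.287 -0.9 -2.5; -0.285 -0.9 -2.9; -0.283 -0.2 -2.2; -0.281 -0.1 -2.6; -0.279 -0.2 -1.6; -0.277 -0.3 -3.0; -0.275 -0.8 -5.9; -0.273 0.1 -7.2; -0.271 -0.5 -9.5; -0.269 -0.5 -11.0; 44.35
```

View pics/t7.png

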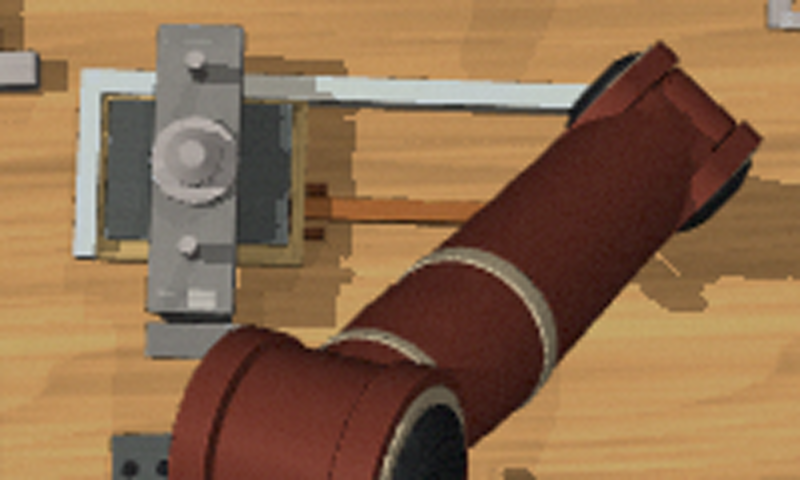

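The sled is home: the force climbed steadily from 3 to 11 N at the expected position, and the view shows it up against the stop and fence. Returning the stick next.

```bash
python3 - <<'E'
from est0 import *
P=press[0]; T=st[0]
p=world(P,[[-.016,-.340,0]])[0]; arm.line_to([p[0],p[1],.079],.08); arm.line_to([p[0],p[1],.25],.15)
g=world(T,[[-.082,0,0]])[0]
go(.46,-.05,.25,P[2]); go(g[0],g[1],.25,T[2]-np.pi/2); arm.line_to([g[0],g[1],.0805],.1); print(arm.read_ft_force())
arm.move_gripper(.5); arm.line_to([g[0],g[1],.16],.15)
go(.5,.1,.3,wr[0][2]+np.pi/2)
s=snapshot("top"); cv2.imwrite("pics/t8.png",cv2.resize(s[130:290,170:430],None,fx=3,fy=3,interpolation=cv2.INTER_CUBIC)); print(arm.read_time())
E
```

```text
[-0.1572 -0.2222  1.0671]
54.5917
```

View pics/t8.png

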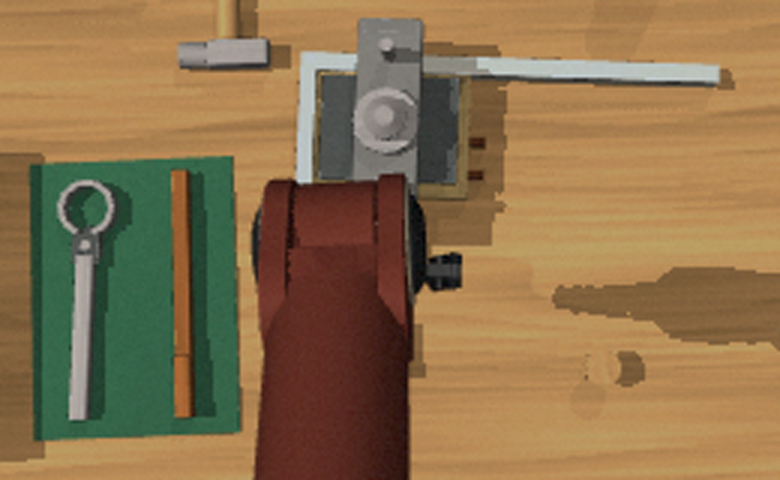

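Stick is back on the mat and the sled is flush against stop and fence. Now the wrench.

```bash
python3 - <<'E'
from est0 import *
P=press[0]; Q=wr[0]; y=Q[2]+np.pi/2
g=world(Q,[[-.115,0,0]])[0]
go(g[0],g[1],.16,y); arm.move_gripper(.6); arm.line_to([g[0],g[1],.0785],.1); arm.move_gripper(0,110); print(arm.read_opening(),arm.read_ft_force())
arm.line_to([g[0],g[1],.27],.15); print(arm.read_ft_force())
# over the screw: handle toward press +y side, t0
t=np.pi/2+np.radians(0); h=world(P,[[.115*np.cos(t),.115*np.sin(t),0]])[0]; yaw=P[2]+t-np.pi/2
print(yaw,y)
q=yaw  # wrench yaw = P+t+pi ; jaw=wyaw+pi/2 = P+t-pi/2 (mod 2pi)
go(h[0],h[1],.27,q); arm.line_to([h[0],h[1],.225],.1)
s=snapshot("top"); cv2.imwrite("pics/t9.png",cv2.resize(s[130:220,190:330],None,fx=5.5,fy=5.5,interpolation=cv2.INTER_CUBIC))
s=snapshot("scene"); cv2.imwrite("pics/s9.png",cv2.resize(s[120:260,300:480],None,fx=4,fy=4,interpolation=cv2.INTER_CUBIC)); print(arm.read_time(),arm.read_opening())
a=cv2.imread("pics/t9.png");b=cv2.imread("pics/s9.png"); w=800
cv2.imwrite("pics/j9.png",np.hstack([cv2.resize(a,(450,290)),cv2.resize(b,(350,290))]))
E
```

```text
0.17239111443501753 [-1.3398  0.9652  5.4835]
[-0.2618 -0.2328 -4.3232]
-0.0625801583010488 1.5175823843892342
60.6333 0.17666231958475226
```

View pics/s9.png

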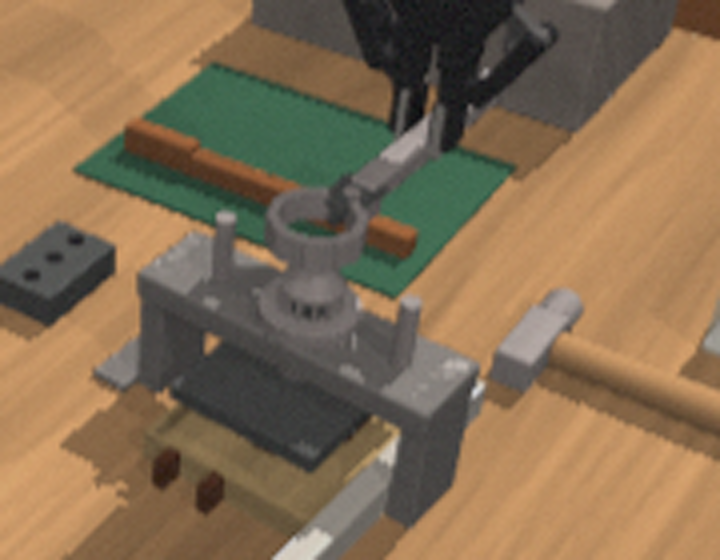

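View pics/t9.png

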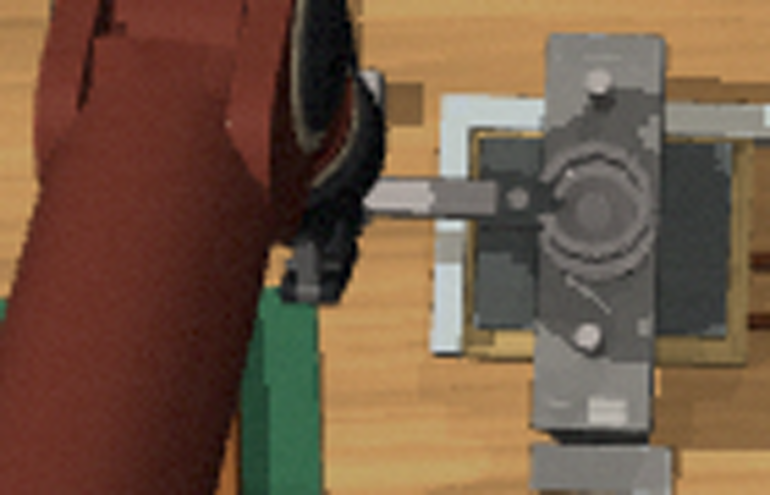

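The ring appears level in the scene view. In the top crop its centre is near (599,211), so I'll compare that with the screw axis.

```bash
python3 - <<'E'
from est0 import *
P=press[0]
print(unproj(298.9,168.4,.167),P, "cone px",proj([[P[0],P[1],.128]]), "ring exp px",proj([[P[0],P[1],.167]]))
h=arm.read_tool_pos(); 
for z in (.205,.195,.19,.185,.181,.1785,.1765):
    arm.line_to([h[0],h[1],z],.04); f=arm.read_ft_force(); print(z,f,arm.read_wrist_torque())
    if f[2]>12 or np.hypot(*f[:2])>10: break
s=snapshot("scene"); cv2.imwrite("pics/s10.png",cv2.resize(s[140:240,320:460],None,fx=5,fy=5,interpolation=cv2.INTER_CUBIC)); print(arm.read_time(),arm.read_tool_pos())
E
```

```text
[0.6398 0.0937 0.167 ] [ 0.6467  0.0987 -0.0626] cone px [[297.9237 168.3966]] ring exp px [[296.8809 165.8024]]
0.205 [ 0.3106 -0.0079 -3.3953] [ 0.1609  0.0392 -0.0304]
0.195 [ 0.9422  2.1237 -0.8926] [ 0.604  -0.256   0.1131]
0.19 [ 3.7394  3.4187 -6.7057] [ 1.1694 -0.8291  0.2945]
0.185 [ 2.7772  4.369  -4.6879] [ 1.3181 -0.6554  0.2274]
0.181 [ 2.7241  4.6759 -3.8068] [ 1.2014 -0.5052  0.1849]
0.1785 [ 2.2379  5.823  -1.7032] [ 1.0692 -0.486   0.0903]
0.1765 [1.0224 5.9557 2.0738] [ 0.8755 -0.1446  0.0463]
63.0333 [0.6547 0.2142 0.1779]
```

View pics/s10.png

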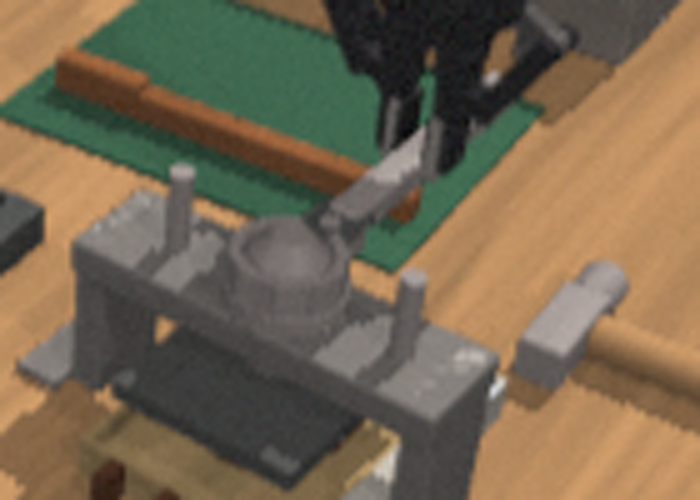

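The ring is seated around the wheel on the shoulder. Now I'll swing it along an arc, adding about 3 mm of radius to relieve the measured 6 N radial pull.

```bash
cat > swing.py <<'E'
from est0 import *
P=press[0]
def step(d,r=.1185,z=.1775,v=.09):
    t=np.pi/2+np.radians(d); h=world(P,[[r*np.cos(t),r*np.sin(t),0]])[0]
    arm.line_to([h[0],h[1],z],v,quat(P[2]+t-np.pi/2))
    f=arm.read_ft_force(); a=P[2]+t; er=np.array([np.cos(a),np.sin(a)]); et=np.array([-er[1],er[0]])
    return f[:2]@er,f[:2]@et,f[2],arm.read_wrist_torque()[2]
def sweep(d0,d1,n=5.5,lim=14,verb=1):
    for d in np.linspace(d0,d1,int(abs(d1-d0)/n)+1)[1:]:
        q=step(d)
        if verb: print(round(d),*[round(x,1) for x in q],end="; ")
        if abs(q[1])>lim: print("LIMIT",d); return d
    print(); return d1
E
python3 - <<'E'
from swing import *
d=sweep(0,52); print(arm.read_time())
d=sweep(d,-52); print(arm.read_time(),d,arm.read_tool_pos())
E
```

```text
6 3.2 -3.0 -0.0 0.3; 12 3.3 -0.5 1.2 0.1; 17 1.9 0.8 1.7 0.1; 23 -0.5 -1.0 1.2 0.2; 29 -0.9 -2.7 0.8 0.2; 35 -0.4 -2.3 2.2 0.3; 40 -1.2 -1.6 2.4 0.3; 46 -1.3 -1.9 2.7 0.2; 52 -2.6 -0.5 2.1 0.2; 
65.5917
46 -3.4 -2.4 2.5 0.1; 40 -2.7 -1.4 2.4 0.1; 35 -3.5 -2.9 2.9 0.1; 29 -2.8 -1.5 2.7 0.2; 23 -1.4 -1.8 3.7 0.1; 17 -1.3 -1.7 3.8 0.1; 12 -0.6 -0.7 3.0 0.1; 6 0.2 -0.8 3.0 0.1; 0 0.7 0.5 2.4 0.0; -6 1.7 -0.8 3.8 -0.1; -12 2.1 0.6 2.3 -0.1; -17 1.8 1.2 3.0 -0.2; -23 3.2 2.7 4.3 -0.2; -29 3.6 2.2 2.7 -0.3; -35 3.1 3.6 1.9 -0.4; -40 2.5 4.2 3.2 -0.4; -46 2.3 4.4 3.7 -0.5; -52 3.0 5.6 3.5 -0.5; 
70.6917 -52 [0.7438 0.1667 0.1773]
```

```bash
cat >> swing.py <<'E'
def cyc(d,d1,lim=1.3):
    out=[]
    for e in np.linspace(d,d1,max(2,int(abs(d1-d)/5.5)+1))[1:]:
        q=step(e); M=.1185*q[1]+q[3]; out.append(round(M,2))
        if d1<d and M>lim: print(out,"TIGHT at",e); return e,True
    print(out); return d1,False
E
python3 - <<'E'
from swing import *
d=-52.
for i in range(4):
    d,_=cyc(d,52.); d,tight=cyc(d,-52.); print(arm.read_time())
    if tight: break
s=snapshot("scene"); cv2.imwrite("pics/s11.png",cv2.resize(s[140:280,280:460],None,fx=4,fy=4,interpolation=cv2.INTER_CUBIC)); print(arm.read_opening(),arm.read_tool_pos())
E
```

```text
[np.float64(0.19), np.float64(0.04), np.float64(-0.06), np.float64(0.01), np.float64(-0.03), np.float64(0.05), np.float64(-0.01), np.float64(0.08), np.float64(-0.01), np.float64(0.04), np.float64(0.1), np.float64(0.05), np.float64(-0.06), np.float64(-0.01), np.float64(0.13), np.float64(0.1), np.float64(0.04), np.float64(0.1)]
[np.float64(-0.06), np.float64(-0.1), np.float64(-0.14), np.float64(0.06), np.float64(-0.05), np.float64(-0.1), np.float64(0.01), np.float64(-0.03), np.float64(0.09), np.float64(0.11), np.float64(0.05), np.float64(0.04), np.float64(-0.02), np.float64(0.02), np.float64(0.08), np.float64(-0.02), np.float64(0.22), np.float64(0.08)]
80.8917
[np.float64(0.12), np.float64(0.04), np.float64(0.11), np.float64(-0.01), np.float64(0.02), np.float64(-0.03), np.float64(-0.05), np.float64(-0.16), np.float64(-0.04), np.float64(-0.13), np.float64(0.14), np.float64(-0.03), np.float64(-0.08), np.float64(0.05), np.float64(0.21), np.float64(0.15), np.float64(0.14), np.float64(0.14)]
[np.float64(-0.16), np.float64(-0.1), np.float64(-0.06), np.float64(0.16), np.float64(-0.12), np.flo
[... 207 characters left out ...]
0.21), np.float64(0.83)]
91.0917
[np.float64(0.32), np.float64(0.21), np.float64(0.08), np.float64(0.08), np.float64(0.05), np.float64(-0.07), np.float64(0.08), np.float64(0.07), np.float64(-0.07), np.float64(-0.07), np.float64(0.05), np.float64(0.05), np.float64(0.03), np.float64(-0.01), np.float64(0.01), np.float64(0.29), np.float64(0.13), np.float64(0.01)]
[np.float64(-0.16), np.float64(0.42), np.float64(-0.01), np.float64(0.04), np.float64(-0.11), np.float64(-0.04), np.float64(0.33), np.float64(-0.08), np.float64(-0.04), np.float64(0.0), np.float64(-0.04), np.float64(0.35), np.float64(1.04), np.float64(1.86)] TIGHT at -28.888888888888886
100.1583
0.1722733838304509 [0.7064 0.202  0.1765]
```

View pics/s11.png

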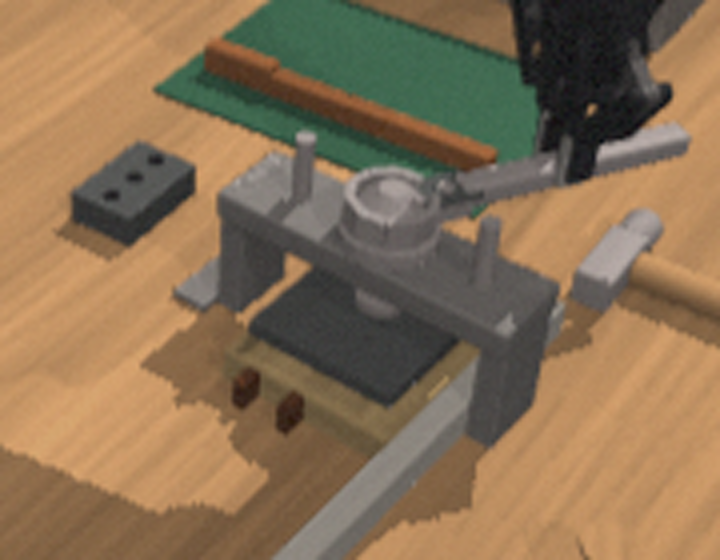

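The platen is clearly lower, with the screw stem showing. A 1.86 N·m reaction suggests the hard stop. I'll push slightly more to see whether the handle actually moves, and estimate platen height from the image edges.

```bash
python3 - <<'E'
from swing import *
for z in (.046,.0355,.0325): print(z,proj(world(P,[[-.05,-.065,z+.012],[.05,-.065,z+.012],[.05,-.065,z]]),"scene").round(1).tolist())
def act():
    p=arm.read_tool_pos()[:2]-P[:2]; return round(np.degrees(np.arctan2(p[1],p[0])-P[2])-90,2)
print("act",act())
for d in (-31,-33,-35,-37):
    q=step(d,v=.03); M=.1185*q[1]+q[3]; print(d,act(),round(M,2),[round(x,1) for x in q])
    if M>3: break
print(arm.read_time())
E
```

```text
0.046 [[341.3, 214.7], [377.2, 233.7], [376.7, 237.7]]
0.0355 [[341.1, 218.1], [376.8, 237.2], [376.3, 241.0]]
0.0325 [[341.1, 219.1], [376.7, 238.2], [376.2, 242.0]]
act -26.46
-31 -30.75 0.15 [np.float64(3.5), np.float64(2.5), np.float64(2.8), np.float64(-0.1)]
-33 -33.04 -0.0 [np.float64(2.6), np.float64(1.7), np.float64(2.9), np.float64(-0.2)]
-35 -35.1 0.13 [np.float64(1.9), np.float64(2.6), np.float64(2.4), np.float64(-0.2)]
-37 -37.05 0.09 [np.float64(0.1), np.float64(2.5), np.float64(2.8), np.float64(-0.2)]
101.375
```

```bash
cat >> swing.py <<'E'
def fine(a,b,lim=1.2):
    for d in np.arange(a,b,-1.5):
        q=step(d,v=.04); M=.1185*q[1]+q[3]; print(round(d,1),round(M,2),end="; ")
        if M>lim: print("stop"); return d
    print()
E
python3 - <<'E'
from swing import *
fine(-38.5,-58); cyc(-45,25); fine(23,-24); print(arm.read_time())
s=snapshot("scene"); cv2.imwrite("pics/s12.png",s)
E
```

```text
-38.5 0.05; -40.0 -0.03; -41.5 0.06; -43.0 0.19; -44.5 0.19; -46.0 0.35; -47.5 0.55; -49.0 0.67; -50.5 0.8; -52.0 0.99; -53.5 1.25; stop
[np.float64(0.09), np.float64(-0.01), np.float64(0.02), np.float64(-0.07), np.float64(0.07), np.float64(-0.16), np.float64(-0.08), np.float64(-0.02), np.float64(-0.21), np.float64(0.17), np.float64(0.01), np.float64(0.12)]
23.0 -0.06; 21.5 -0.04; 20.0 -0.0; 18.5 -0.06; 17.0 0.08; 15.5 0.22; 14.0 0.39; 12.5 0.53; 11.0 0.59; 9.5 0.81; 8.0 1.07; 6.5 1.32; stop
110.7167
```

The pawl engages at +16° and −44°, exactly two teeth apart, so the wheel isn't moving at over 1.2 N·m and the screw is on its stop. I'll take the wrench off and lay it back.

```bash
python3 - <<'E'
from swing import *
Q=wr[0]; step(19,v=.04); print(arm.read_ft_force())
p=arm.read_tool_pos()
for z in (.185,.20,.22,.27): arm.line_to([p[0],p[1],z],.08); print(z,arm.read_ft_force())
g=world(Q,[[-.115,0,0]])[0]; go(g[0],g[1],.2,Q[2]+np.pi/2)
for z in (.1,.085,.0795): arm.line_to([g[0],g[1],z],.06)
print(arm.read_ft_force()); arm.move_gripper(.5); arm.line_to([g[0],g[1],.2],.15)
go(.45,.05,.35,Q[2]+np.pi/2); arm.move_j([-1.23,.615,-.013,1.423,.008,1.103,-.04])
a=snapshot("top");b=snapshot("scene"); print(arm.read_time(),blanks(a))
cv2.imwrite("pics/f.png",np.vstack([cv2.resize(a[130:290,170:430],(700,430))[:, :],cv2.resize(b[120:320,120:480],(700,389))])[:, :])
im=cv2.imread("pics/f.png"); cv2.imwrite("pics/f.png",cv2.resize(im,None,fx=.73,fy=.73))
E
```

```text
[-1.1348 -2.0654  1.3015]
0.185 [-1.3326 -0.7533 -3.6791]
0.2 [ 3.5607 -3.8287 -9.7311]
0.22 [  4.3835 -10.1462  -6.3758]
0.27 [ 15.163  -33.1483 -33.1735]
[-0.7138  0.628   1.0262]
121.7833 []
```

View pics/f.png

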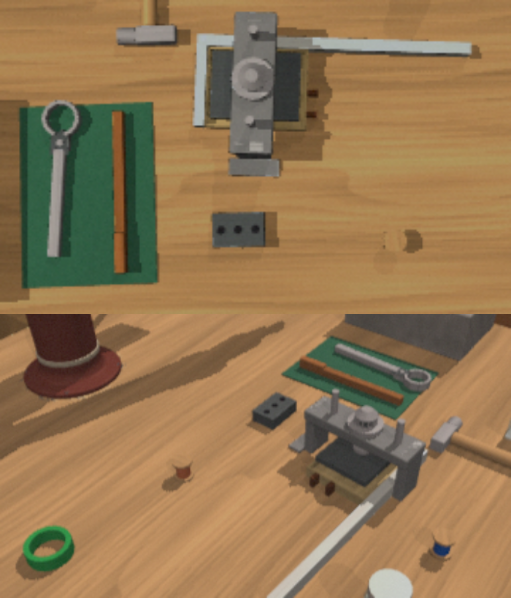

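The wrench came down about 27 mm further forward than it lay before: it slipped in the jaws on a snag at lift-off, and the ring now overlaps the mat's far edge. I'll regrip it and shift it back.

```bash
python3 - <<'E'
from est0 import *
Q=wr[0]; y=Q[2]+np.pi/2; g=world(Q,[[-.110,0,0]])[0]; k=world(Q,[[-.138,0,0]])[0]
go(.45,.1,.3,y); go(g[0],g[1],.2,y); arm.move_gripper(.6); arm.line_to([g[0],g[1],.0785],.1); arm.move_gripper(0,110)
arm.line_to([g[0],g[1],.1],.08); arm.line_to([k[0],k[1],.1],.08); arm.line_to([k[0],k[1],.079],.05); print(arm.read_opening(),arm.read_ft_force())
arm.move_gripper(.5); arm.line_to([k[0],k[1],.2],.15)
go(.45,.05,.35,y); arm.move_j([-1.23,.615,-.013,1.423,.008,1.103,-.04])
a=snapshot("top"); print(arm.read_time())
cv2.imwrite("pics/f2.png",cv2.resize(a[130:290,170:430],None,fx=3,fy=3,interpolation=cv2.INTER_CUBIC))
E
```

```text
0.17006628730988424 [-1.3196 -1.0241  4.8674]
133.4667
```

No views are left, so I'll check numerically: non-green grey pixels in the mat region, against the first picture.

```bash
python3 - <<'E'
from est0 import *
n=snapshot("top"); o=cv2.imread("pics/top0.png")
for nm,im in (("old",o),("new",n)):
    c=im[172:285,182:222].astype(int); m=((c.max(2)-c.min(2)<28)&(c.max(2)>110)).astype(np.uint8)
    k,l,s,ce=cv2.connectedComponentsWithStats(m); i=1+np.argmax(s[1:,4]); v,u=np.nonzero(l==i)
    print(nm,"wrench rows",v.min()+172,v.max()+172,"cols",u.min()+182,u.max()+182,"area",s[i,4])
    c=im[172:285,215:245].astype(int); m=((c[...,2]>1.5*c[...,1])&(c[...,2]>100)); v,u=np.nonzero(m); print("  stick rows",v.min()+172,v.max()+172,"cols",u.min()+215,u.max()+215)
d=cv2.absdiff(n,o).max(2)>45
k,l,s,ce=cv2.connectedComponentsWithStats(d.astype(np.uint8))
print("changes",[(tuple(ce[i].round().astype(int)),int(s[i,4])) for i in range(1,k) if s[i,4]>25]); print(arm.read_time())
E
```

```text
old wrench rows 215 269 cols 193 200 area 308
  stick rows 187 268 cols 227 231
new wrench rows 216 270 cols 194 201 area 301
  stick rows 187 268 cols 227 232
changes [((np.int64(337), np.int64(165)), 38), ((np.int64(398), np.int64(190)), 204), ((np.int64(336), np.int64(188)), 29), ((np.int64(193), np.int64(197)), 71), ((np.int64(205), np.int64(201)), 58), ((np.int64(227), np.int64(226)), 42), ((np.int64(232), np.int64(227)), 41), ((np.int64(197), np.int64(242)), 157), ((np.int64(352), np.int64(243)), 268), ((np.int64(401), np.int64(245)), 299), ((np.int64(187), np.int64(321)), 84), ((np.int64(208), np.int64(333)), 48), ((np.int64(88), np.int64(349)), 412)]
133.5167
```

```bash
python3 -c "
from station import ticket; print(ticket.finish_job())"
```

```text
the job is handed in; nothing more can be done
None
```

The job is done and handed in at about 134 s of robot time.

- **Blanks:** I found two blanks and laid both flat in the sled, at separate spots. They are now under the platen, so I couldn't see them in the final pictures.
- **Sled:** I used only the held push stick to nudge it onto the fence and push it to the end stop. The push force climbed to 11 N at the end, and the top view shows the sled up against the stop and fence.
- **Screw:** I tightened it with four swings of the seated wrench. The pawl then engaged at +16° and −44°, exactly two teeth apart, at over 1.2 N·m with no further rotation. The pawl slipped a tooth a few times under load at about 1–2 N·m. Platen height from the picture roughly matches the 32.5 mm tight position, good to only a few millimetres.
- **Wrench snag:** Lifting the wrench off caught and took about 47 N before it came free. It slid in the grip and was laid about 27 mm too far forward, partly over the mat edge, so I regripped it and moved it back.
- **Final check:** I had no picture views left after that, so I compared pixels with the first picture. The wrench and stick lie within 1 pixel (about 3 mm) of where they started. The spool, tape and setup block show no change.

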